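# Clamp the flanged bushing in its check nest and open it again

### The arm

A 6-joint arm with a two-finger parallel gripper is mounted at the origin on a cart in front of the work surface, level with it; the furniture and walls round the work are solid. World frame = base frame: x ahead of the robot, y to its left, z up, the work surface at z = 0. Lengths are in mm, angles in rad, forces in N, time in s.
With the tool pointing down it reaches from about 275 to 1000 mm from the base axis. Payload 8.4 kg.
Tool frame: the origin (TCP) lies midway between the tips of the shut fingers; the grasp point (between the pads) lies 19 mm behind it; z points along the fingers, y is the line along which they close (so a half turn about z gives the same grasp; the last joint's range is limited). The gripper opens to 85 mm and grips with 20 to 120 N. Pads are 22 mm wide; open, the fingers measure 114 mm over their backs; the gripper's body (76 mm by 85 mm) begins 54 mm behind the grasp point. The pads swing forward as they close: fully open they stand 13 mm farther back than shut.
Start: joints at [-1.14, 0.353, 1.633, -0, 1.155, -0.002], TCP at [262.133, -567.375, 231.281] pointing down, gripper open.
Joint ranges: [-2.63, 2.63], [-0.92, 2.1], [0.06, 2.66], [-1.3, 4.44], [0, 2.69], [-3.02, 3.02]. Speed limits (rad/s): [2.22, 2.22, 2.79, 3.14, 3.14, 3.14].

### API

Orientations are given as [roll, pitch, yaw] about the fixed x, y, z axes, in that order (R = Rz(yaw) Ry(pitch) Rx(roll)).
In Python, from rig import telemetry, optics, r gives the robot as it stands.
- The arm moves only by the tool play_rows, never from a script. Its arguments are lists of equal length, an entry for each row: "dp": the shift along the tool's x, y, z in units of 40 mm (1.0 is 40 mm), a list of three; "rot": the turn, a rotation vector about the tool's x, y, z in units of 6 degrees (1.0 is 6 degrees), a list of three. In form: {"dp": [[tx, ty, tz], ...], "rot": [[ax, ay, az], ...]}. A call has 1 to 5 rows; each row is the pose to reach, as a shift and turn from the pose commanded when the call began, along the tool's axes at that moment; what a row does not reach only later rows make up. A row lasts 1/12 s, in which the tool goes at most 41.7 mm and 7.16 degrees, less where a joint would pass 70% of its speed; a pose out of reach is approached as far as the arm can. A call with a gripper value outside its range is refused whole. "fingers" is the opening, from 0 (shut) to 1 (fully open), set as the call begins (left out, the last holds). The fingers move at their own pace and stop on an object; "grip_force" is the grip in N (left out, the last holds). Time passes only in rows, so rows that repeat a pose let the fingers close. It gives the time, the measured TCP pose, the force, the opening and the grip force at its end, in the units of the state.
- telemetry.sense(): the state, without advancing time (a new reading comes with each control period).
- optics.grab_frame(name): name is "scene" or "top" or "wrist"; returns a dict with "color" (420x560x3 uint8, red, green, blue), "mtx" (3x3 intrinsics, pixels), "R" (3x3) and "t" (3): a world point X has camera coordinates R X + t; the wrist camera has in their place "mount" (4x4, takes a point from camera to tool coordinates, whose origin is the TCP and whose axes are the flange's). Camera axes: x right, y down, z forward; pixel columns grow to the right and rows downward; lengths in mm; the calibration is good to about 2 mm. The wrist camera is an equidistant fisheye: a pixel r from the principal point sees the ray r / f radians off the axis. A picture is of the moment at which its call begins: read the wrist's pose just before it. There is no depth.
- r.sign_off(): hands the job in; it is judged then, once.
The state is a dict: "clock": time; "qpos": joint angles; "qvel": joint speeds; "joint_efforts": joint torques, N m; "eef_pos": TCP position; "tcp_rot": TCP orientation; "contact_force": force on the tool from outside, world axes, zero at the start; "wrist_torque": the same for the moment, N m; "opening": opening from 0.0 (shut) to 1.0 (fully open); "grasp_force": force on a finger pad.
Only numpy, scipy, OpenCV 4.12 (cv2) and the standard library are available. Lean on these libraries where they do the work, as an engineer would, in place of code of your own. Each camera call takes 0.05 s, during which the arm holds its last target. There are 200 camera calls.

### The job

Two check nests with toggle clamps stand on the desk, both open: one holds the bushing with the wide flange, the other a plain bushing. Swing the clamp arm over onto the flanged bushing until its pad sits down on it, keep it clamped for about a second, then swing the arm back to fully open and let go. Leave the bushing seated in its nest and the other clamp open.

Things in the scene. Friction and masses are not known exactly. Their poses are not given: they have to be found in the camera images.
- clamp_hinge (a point): Mid pivot pin of the clamp over the flanged bushing, 60 mm above the desk, fixed to the nest; x level, from bushing to pivot (roughly away from the robot), y along the pin, z up. Nest: aluminium plate 160x90x12 mm fixed to the desk (x -120 to +40), steel cheeks at the pivot (31 mm wide in y, tops at z +9), four 7 mm dowels round the bushing at x = -75 mm. The plain bushing's nest is alike.
- clamp_grip (a point): Centre of the black barrel grip on the end of this clamp's steel arm (14 x 12 mm), 120 mm from the pivot; barrel 26 mm long along the pivot pin's direction, 20 mm in diameter. Pinched by its two ends from above, it turns between the fingers. At joint q, a = 2.0 - q, it lies at x = -120 cos(a), z = 120 sin(a) mm from clamp_hinge. The rubber pad, 28 mm in diameter, is 75 mm from the pivot.
- clamp_arm (a joint): Angle of this clamp's arm: 0 = open on its stop, leaning 25 deg back past upright (away from the bushing); 0.43 upright; grows as it swings over the part; 2.0 = level, pad resting on the bushing (stop at 2.12 if nothing is there). Spring and weight pull it to the nearer side of a dead centre at about 0.8, with up to 0.3 N m (2.5 N at the grip); damping 0.1 N m s/rad.
- flange: Flanged bushing, turned steel, loose, 0.1 kg: flange 56 mm in diameter, 10 mm thick, boss 32 mm in diameter, 24 mm high in all, bored through. Origin: centre of its underside, z up. It stands flange down on the nest's plate (origin 12 mm above the desk, 48 mm below clamp_hinge) between four dowels, about 1.5 mm of play.
- other_clamp_arm (a joint): Arm of the like clamp on the other nest, which holds the plain bushing (38 mm in diameter, 28 mm high, no flange); 0 = open on its stop, grows as it swings over. It starts open and is left open. Either nest may be the left or the right one, about 0.2 to 0.45 m apart.
Not all that is in view belongs to the job. Leave any brown or orange look-alike of the flange alone.

How it is judged:
By the outcome, as a careful person would: the job done as asked, in the order asked, and still so for the second after the job is handed in, with the robot touching nothing.
It also fails if it takes over 48 s, if anything falls off the work surface, if the arm or the gripper's body presses on something with over 40 N, if the wrist force passes 120 N, or if a joint passes its speed limit or range.

## Working session

There is one attempt and no reset: what is moved stays moved. The work goes in short steps, Python scripts to look and compute and a tool call to move; the robot and the scene stay as the last step left them, time stands still between calls to the robot, and variables do not carry over. Pictures are saved under pics/ and viewed, at most 10 in all, crops included, and the job is handed in when it is done.

Besides the shell and the picture viewer there is one more tool, called after "Call:" as name(argument=value, ...) on one line, values as JSON. play_rows: Moves the arm, as the interface text tells. Its arguments: {"type":"object","properties":{"dp":{"type":"array"},"rot":{"type":"array"},"fingers":{"type":"number"},"grip_force":{"type":"number"}},"required":["dp","rot"]}

```bash
mkdir -p pics; ls
cat > h.py <<'E'
import numpy as np,cv2
from rig import telemetry,optics,r
def snap(n,fn,crop=None,z=1):
    f=optics.grab_frame(n);im=f["color"][:,:,::-1]
    if crop: x0,y0,x1,y1=crop; im=im[y0:y1,x0:x1]
    if z!=1: im=cv2.resize(im,None,fx=z,fy=z,interpolation=cv2.INTER_CUBIC)
    cv2.imwrite("pics/"+fn,im);return f
E
python3 - <<'E'
from h import *
a=snap("scene","s1.png");b=snap("top","t1.png")
np.save("cams.npy",{k:{q:v[q] for q in("mtx","R","t")} for k,v in(("scene",a),("top",b))},allow_pickle=True)
for f in(a,b): print(f["mtx"].round(1).tolist(),f["R"].round(3).tolist(),f["t"].round(1), (-f["R"].T@f["t"]).round())
print(telemetry.sense())
E
```

```text
pics
[[488.8, 0.0, 277.8], [0.0, 488.8, 210.7], [0.0, 0.0, 1.0]] [[-0.749, -0.662, 0.019], [-0.365, 0.388, -0.847], [0.554, -0.641, -0.532]] [349.5 283.4 938.3] [-154.  723.  732.]
[[522.9, 0.0, 283.1], [0.0, 522.9, 208.8], [0.0, 0.0, 1.0]] [[0.005, -1.0, -0.004], [-0.999, -0.005, -0.042], [0.042, 0.004, -0.999]] [ -19.9  487.2 1150.9] [ 438.  -23. 1170.]
{'clock': 0.1, 'qpos': array([-1.14042080e+00,  3.53612307e-01,  1.63406937e+00,  1.62350238e-05,
        1.15519559e+00, -2.37280056e-03]), 'qvel': array([-0.00043649, -0.00106897, -0.00266302, -0.00096812, -0.00093368,
       -0.00134611]), 'joint_efforts': array([-1.92039961e-04, -6.06357694e+01, -3.42818069e+01, -6.67173299e-05,
        3.91043068e-03, -2.79041711e-05]), 'eef_pos': array([ 261.94367942, -566.98191043,  230.61177105]), 'tcp_rot': array([-3.14030808e+00, -1.78926462e-05,  4.32741749e-01]), 'contact_force': array([-0.04645313, -0.0164687 ,  1.24228336]), 'wrist_torque': array([0.01890003, 0.0249363 , 0.03522217]), 'grasp_force': 0.0, 'opening': 0.9971580324701325}
```

View pics/s1.png

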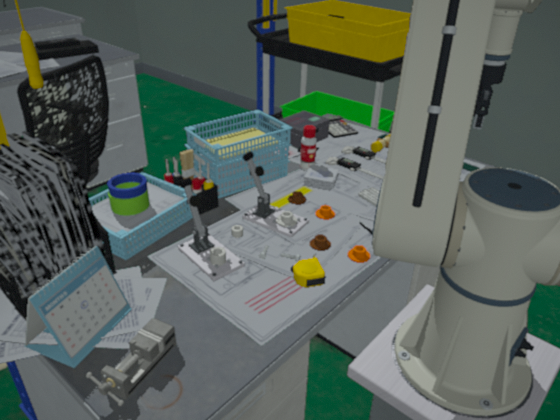

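View pics/t1.png

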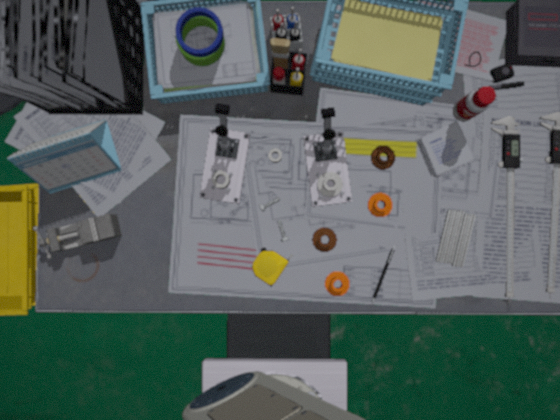

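The scene shows two nests. The left one is at top px (225,165), with its bushing at (221,180). The right one is at (328,170), with its bushing at (330,184). Look-alikes are a loose grey ring at (275,155), brown at (383,157) and (324,239), and orange at (380,205) and (337,283). Next I'll crop in close on both nests.

Run:
```python
from h import *
f=optics.grab_frame("top");g=optics.grab_frame("scene")
a=cv2.resize(f["color"][95:220,190:370,::-1],None,fx=4.4,fy=4.4,interpolation=cv2.INTER_CUBIC)
cv2.imwrite("pics/c1.png",a)
a=cv2.resize(g["color"][145:280,170:330,::-1],None,fx=4.4,fy=4.4,interpolation=cv2.INTER_CUBIC)
cv2.imwrite("pics/c2.png",a)
```

```text
(no output)
```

View pics/c1.png

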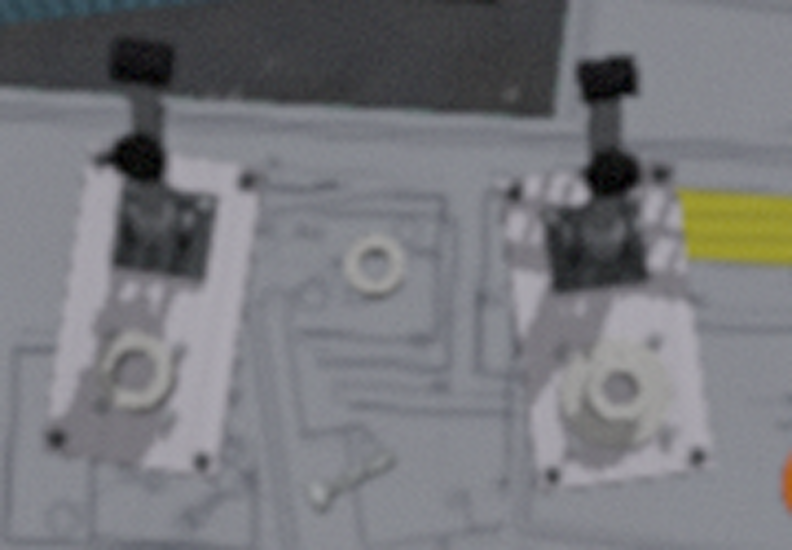

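View pics/c2.png

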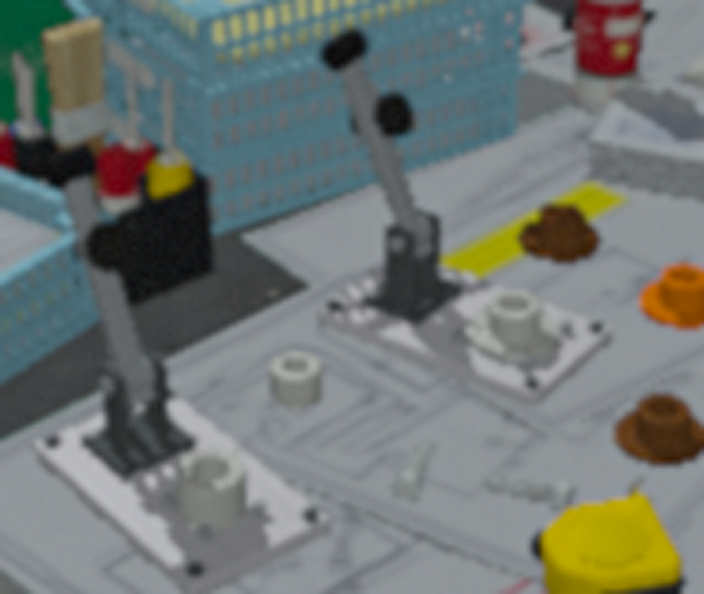

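The right-hand nest holds the wide-flange bushing, at c1 (615,395), and it's silver and open. The left one holds the plain bushing, at (137,370). Next I'll solve for the nest pose.

```bash
cat >> h.py <<'E'
C=np.load("cams.npy",allow_pickle=True).item() if __import__("os").path.exists("cams.npy") else {}
def ray(c,u,v):
    c=C[c];d=c["R"].T@np.linalg.inv(c["mtx"])@[u,v,1.];return -c["R"].T@c["t"],d
def atz(c,u,v,z):
    o,d=ray(c,u,v);return o+d*(z-o[2])/d[2]
def tri(p,q):
    (o,d),(s,e)=ray("top",*p),ray("scene",*q)
    k=np.linalg.lstsq(np.c_[d,-e],s-o,rcond=None)[0];a=o+k[0]*d;b=s+k[1]*e
    return (a+b)/2,np.linalg.norm(a-b)
E
python3 - <<'E'
from h import *
T=lambda x,y:(190+x/4.4,95+y/4.4)
S=lambda x,y:(170+x/4.4,145+y/4.4)
sc=np.array([atz("top",*T(*p),12) for p in((515,190),(662,173),(552,475),(698,457))])
print("screws",sc.round(1).tolist()); c=sc.mean(0)
ax=(sc[0]+sc[1]-sc[2]-sc[3])[:2];yaw=np.arctan2(ax[1],ax[0]);ay=(sc[0]+sc[2]-sc[1]-sc[3])[:2]
print("centre",c,"yaw",yaw,np.arctan2(-ay[0],ay[1]),np.linalg.norm(ax)/2,np.linalg.norm(ay)/2)
u=np.array([np.cos(yaw),np.sin(yaw)])
print("hinge from screws",c[:2]+40*u)
b=atz("top",*T(622,388),36);print("boss",b,"hinge",b[:2]+75*u)
g=atz("top",*T(607,76),172);print("grip",g,"hinge",g[:2]-50*u)
print("tri grip",tri(T(607,76),S(345,48)),"tri boss",tri(T(622,388),S(516,305)))
E
```

```text
screws [[645.0, -70.2, 12.0], [653.9, -144.7, 12.0], [500.4, -89.3, 12.0], [509.9, -162.9, 12.0]]
centre [ 577.30190952 -116.76718341   12.        ] yaw 0.12847330220389555 0.12386518129711933 145.49079442078084 74.56890938579919
hinge from screws [ 616.97225552 -111.64237634]
boss [ 542.37619724 -122.42072791   36.        ] hinge [ 616.75809601 -112.81171466]
grip [ 666.78320862 -103.75020807  172.        ] hinge [ 617.19527611 -110.15621691]
tri grip (array([ 666.92504037, -104.18329694,  169.98375622]), np.float64(0.8302062973046009)) tri boss (array([ 542.57197739, -122.63802037,   33.68329801]), np.float64(0.043417649059500164))
```

```bash
cat >> h.py <<'E'
from scipy.spatial.transform import Rotation as Ro
H=np.array([617.,-111.7,60.]);YAW=.127
def to(ps,yaw=YAW):
    s=telemetry.sense();R0=Ro.from_euler("xyz",s["tcp_rot"])
    rv=(R0.inv()*Ro.from_euler("xyz",[np.pi,0,yaw])).as_rotvec(degrees=True)/6
    print("now",s["clock"],s["eef_pos"].round(1),s["tcp_rot"].round(3),"F",s["contact_force"].round(1),"op",round(s["opening"],3))
    for p in ps: print((R0.inv().apply(np.array(p)-s["eef_pos"])/40).round(2).tolist(),"rot",rv.round(2).tolist())
def arc(a,dz=0,dr=0):  # TCP for grip at arm angle a
    return H+(120+dr)*np.array([-np.cos(a)*np.cos(YAW),-np.cos(a)*np.sin(YAW),np.sin(a)])+[0,0,-19+dz]
E
python3 - <<'E'
from h import *
print(arc(2.0)); to([arc(2.0,110)])
E
```

```text
[ 666.53543945 -105.37495703  150.11569122]
now 0.2 [ 262.  -567.1  230.8] [-3.141 -0.     0.433] F [-0.7 -0.7 -0.1] op 1.002
[14.02, -6.24, -0.73] rot [-0.01, 0.0, 2.92]
```

Call:
play_rows(dp=[[1,-0.4,-0.7],[2,-0.9,-0.75],[3,-1.3,-0.75],[3.9,-1.75,-0.75],[4.8,-2.15,-0.75]], rot=[[0,0,0.6],[0,0,1.2],[0,0,1.8],[0,0,2.4],[0,0,2.92]], fingers=0.65, grip_force=30)

```text
clock: 0.62
eef_pos: [395.1, -414.3, 261.5]
tcp_rot: [3.141, -0.0, 0.123]
contact_force: [0.5, -0.9, -1.1]
opening: 0.65
grasp_force: 0.0
```

Run:
```python
from h import *
to([arc(2.0,110)])
```

```text
now 0.6167 [ 395.1 -414.3  261.5] [ 3.141 -0.     0.123] F [ 0.5 -0.9 -1.1] op 0.65
[7.68, -6.83, 0.04] rot [0.0, -0.0, -0.04]
```

Call:
play_rows(dp=[[0.75,-0.65,0],[1.5,-1.35,0],[2.25,-2,0],[3,-2.7,0],[3.75,-3.35,0]], rot=[[0,0,0],[0,0,0],[0,0,0],[0,0,0],[0,0,-0.04]])

```text
clock: 1.03
eef_pos: [527.0, -261.9, 261.3]
tcp_rot: [-3.141, 0.0, 0.131]
contact_force: [0.7, -0.8, 0.6]
opening: 0.653
grasp_force: 0.0
```

Call:
play_rows(dp=[[0.75,-0.65,0],[1.5,-1.35,0],[2.25,-2,0],[3,-2.7,0],[3.75,-3.35,0]], rot=[[0,0,0],[0,0,0],[0,0,0],[0,0,0],[0,0,0]])

```text
clock: 1.45
eef_pos: [658.2, -109.4, 261.1]
tcp_rot: [-3.141, 0.0, 0.131]
contact_force: [0.7, 0.8, 0.5]
opening: 0.65
grasp_force: 0.0
```

Run:
```python
from h import *
to([arc(2.0,110),arc(2.0,45),arc(2.0,-2)])
f=snap("wrist","w1.png",(80,60,480,360),2)
M=f["mount"];print(M.round(3).tolist(),f["mtx"].round(1).tolist())
s=telemetry.sense();R0=Ro.from_euler("xyz",s["tcp_rot"])
def proj(p):
    q=R0.inv().apply(np.array(p)-s["eef_pos"]);c=M[:3,:3].T@(q-M[:3,3]);n=np.linalg.norm(c[:2]);th=np.arctan2(n,c[2])
    k=f["mtx"];return np.array([k[0,2]+k[0,0]*th*c[0]/n,k[1,2]+k[1,1]*th*c[1]/n])
g=arc(2.0)+[0,0,19]; y=np.array([-np.sin(YAW),np.cos(YAW),0])
for p in(g,g+13*y,g-13*y,g+10*np.array([0,0,1.])): print(((proj(p)-[80,60])*2).round())
```

```text
now 1.45 [ 658.2 -109.4  261.1] [-3.141  0.     0.131] F [0.7 0.8 0.5] op 0.65
[0.22, -0.07, 0.03] rot [-0.0, 0.0, 0.04]
[0.22, -0.07, 1.65] rot [-0.0, 0.0, 0.04]
[0.22, -0.07, 2.83] rot [-0.0, 0.0, 0.04]
[[-0.001, -0.966, -0.259, 65.216], [1.0, -0.0, -0.0, -0.911], [0.0, -0.259, 0.966, -142.638], [0.0, 0.0, 0.0, 1.0]] [[325.2, 0.0, 281.1], [0.0, 325.2, 208.9], [0.0, 0.0, 1.0]]
[410. 295.]
[375. 294.]
[445. 295.]
[411. 302.]
```

View pics/w1.png

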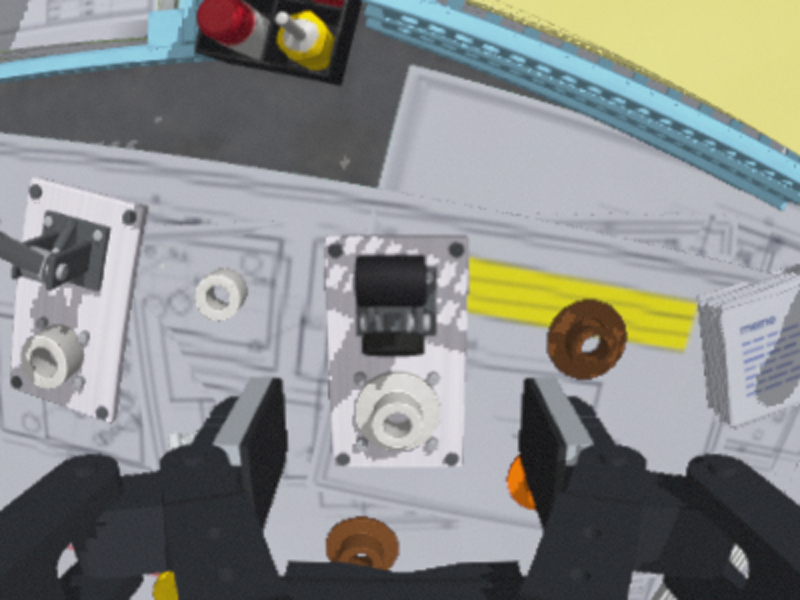

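Run:
```python
from h import *
M=np.array([[-0.001,-0.966,-0.259,65.216],[1,0,0,-0.911],[0,-0.259,0.966,-142.638]]);f=325.2
P=np.array([658.2,-109.4,261.1]);R0=Ro.from_euler("xyz",[-3.141,0,.131])
def back(u,v,z):
    d=np.array([u/2+80-281.1,v/2+60-208.9]);n=np.linalg.norm(d);th=n/f
    c=np.r_[np.sin(th)*d/n,np.cos(th)];o=P+R0.apply(M[:,3]);w=R0.apply(M[:,:3]@c);return o+w*(z-o[2])/w[2]
print("grip mid",back(391,281,174).round(1),"boss",back(398,420,36).round(1))
for q in((335,250),(456,249),(342,459),(452,459)):print(back(*q,12).round(1))
print(arc(2.0)); to([arc(2.0,110)])
```

```text
grip mid [ 667.4 -103.1  174. ] boss [ 546.3 -120.4   36. ]
[643.4 -68.6  12. ]
[ 653.6 -142.2   12. ]
[499.9 -87.6  12. ]
[ 509.8 -162.3   12. ]
[ 666.53543945 -105.37495703  150.11569122]
now 1.5 [ 662.5 -104.1  261. ] [-3.139e+00 -3.000e-03  1.340e-01] F [2.1 3.4 0.6] op 0.653
[0.1, 0.05, 0.02] rot [-0.03, -0.03, 0.06]
```

Call:
play_rows(dp=[[0.1,0,0],[0.1,0,0.6],[0.1,0,1.2],[0.1,0,1.6],[0.1,0,1.6]], rot=[[0,0,0.05],[0,0,0.05],[0,0,0.05],[0,0,0.05],[0,0,0.05]])

```text
clock: 1.92
eef_pos: [658.4, -111.3, 193.2]
tcp_rot: [-3.14, 0.006, 0.125]
contact_force: [-1.1, 0.7, -1.1]
opening: 0.651
grasp_force: 0.0
```

```bash
sed -i 's/617.,-111.7/617.,-110.7/' h.py
python3 - <<'E'
from h import *
to([arc(2.0,-2)])
E
```

```text
now 1.9167 [ 658.4 -111.3  193.2] [-3.14   0.006  0.125] F [-1.1  0.7 -1.1] op 0.651
[0.23, -0.15, 1.13] rot [-0.02, 0.06, -0.02]
```

Call:
play_rows(dp=[[0.23,-0.17,0.2],[0.23,-0.17,0.6],[0.23,-0.17,1.0],[0.23,-0.17,1.13],[0.23,-0.17,1.13]], rot=[[0,0,0],[0,0,0],[0,0,0],[0,0,0],[0,0,0]])

```text
clock: 2.33
eef_pos: [669.3, -102.9, 151.4]
tcp_rot: [-3.141, 0.001, 0.126]
contact_force: [-0.0, 0.4, 0.0]
opening: 0.653
grasp_force: 0.0
```

Run:
```python
from h import *
to([arc(2.0,-2)])
snap("wrist","w2.png",(80,60,480,360),2)
```

```text
now 2.3333 [ 669.3 -102.9  151.4] [-3.141e+00  1.000e-03  1.260e-01] F [-0.   0.4  0. ] op 0.653
[-0.07, 0.03, 0.08] rot [-0.0, 0.01, -0.01]
```

View pics/w2.png

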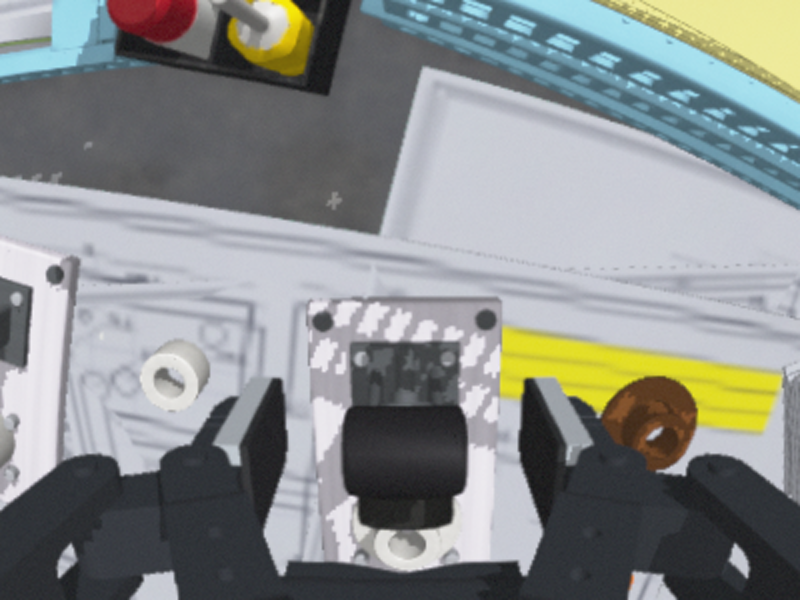

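The barrel at px (405,452) is centred between the pads, at about 280 and 525. I'll close on it.

Call:
play_rows(dp=[[-0.04,0,0.08],[-0.04,0,0.08],[-0.04,0,0.08],[-0.04,0,0.08],[-0.04,0,0.08]], rot=[[0,0,0],[0,0,0],[0,0,0],[0,0,0],[0,0,0]], fingers=0.2, grip_force=30)

```text
clock: 2.8
eef_pos: [668.3, -103.4, 149.8]
tcp_rot: [3.141, -0.001, 0.126]
contact_force: [-1.5, -0.2, 4.8]
opening: 0.298
grasp_force: 32.2
```

Run:
```python
from h import *
s=telemetry.sense();print(s["grasp_force"],s["contact_force"])
P=s["eef_pos"];a0=arc(2.0,-2)
to([P+arc(a,-2)-a0 for a in(1.95,1.85,1.75,1.65,1.55)])
```

```text
32.22298085689545 [-1.45782362 -0.23907995  4.76177616]
now 2.8 [ 668.3 -103.4  149.8] [ 3.141e+00 -1.000e-03  1.260e-01] F [-1.5 -0.2  4.8] op 0.298
[-0.14, 0.0, -0.06] rot [0.01, -0.01, -0.01]
[-0.42, 0.0, -0.16] rot [0.01, -0.01, -0.01]
[-0.71, 0.0, -0.22] rot [0.01, -0.01, -0.01]
[-1.01, 0.0, -0.26] rot [0.01, -0.01, -0.01]
[-1.31, 0.0, -0.27] rot [0.01, -0.01, -0.01]
```

Call:
play_rows(dp=[[-0.14,0,-0.06],[-0.42,0,-0.16],[-0.71,0,-0.22],[-1.01,0,-0.26],[-1.31,0,-0.27]], rot=[[0,0,0],[0,0,0],[0,0,0],[0,0,0],[0,0,0]])

```text
clock: 3.22
eef_pos: [617.3, -110.3, 160.9]
tcp_rot: [3.14, -0.005, 0.126]
contact_force: [5.9, -3.6, -1.3]
opening: 0.295
grasp_force: 31.3
```

Run:
```python
from h import *
for A in((1.55,1.45,1.35,1.25,1.15,1.05),(1.05,.95,.85,.75,.65,.55),(.55,.45,.35,.25,.17,.1)):
  print([[round(3*(np.cos(A[0])-np.cos(a)),2),0,round(3*(np.sin(A[0])-np.sin(a)),2)] for a in A[1:]])
print(arc(1.55,-2)); to([arc(1.05,-2)])
```

```text
[[np.float64(-0.3), 0, np.float64(0.02)], [np.float64(-0.59), 0, np.float64(0.07)], [np.float64(-0.88), 0, np.float64(0.15)], [np.float64(-1.16), 0, np.float64(0.26)], [np.float64(-1.43), 0, np.float64(0.4)]]
[[np.float64(-0.25), 0, np.float64(0.16)], [np.float64(-0.49), 0, np.float64(0.35)], [np.float64(-0.7), 0, np.float64(0.56)], [np.float64(-0.9), 0, np.float64(0.79)], [np.float64(-1.06), 0, np.float64(1.03)]]
[[np.float64(-0.14), 0, np.float64(0.26)], [np.float64(-0.26), 0, np.float64(0.54)], [np.float64(-0.35), 0, np.float64(0.83)], [np.float64(-0.4), 0, np.float64(1.06)], [np.float64(-0.43), 0, np.float64(1.27)]]
[ 614.52471762 -111.01606195  158.9740517 ]
now 3.2167 [ 617.3 -110.3  160.9] [ 3.14  -0.005  0.126] F [ 5.9 -3.6 -1.3] op 0.295
[-1.5, 0.01, 0.44] rot [0.02, -0.05, -0.01]
```

Forces are small and it's tracking the arc, so I'll carry on.

Call:
play_rows(dp=[[-0.3,0,0.02],[-0.59,0,0.07],[-0.88,0,0.15],[-1.16,0,0.26],[-1.43,0,0.4]], rot=[[0,0,0],[0,0,0],[0,0,0],[0,0,0],[0,0,0]])

```text
clock: 3.63
eef_pos: [560.3, -118.1, 145.6]
tcp_rot: [3.139, -0.005, 0.126]
contact_force: [1.7, -6.1, 6.5]
opening: 0.297
grasp_force: 33.8
```

Call:
play_rows(dp=[[-0.25,0,0.16],[-0.49,0,0.35],[-0.7,0,0.56],[-0.9,0,0.79],[-1.06,0,1.03]], rot=[[0,0,0],[0,0,0],[0,0,0],[0,0,0],[0,0,0]])

```text
clock: 4.05
eef_pos: [516.9, -123.9, 103.3]
tcp_rot: [3.139, -0.002, 0.127]
contact_force: [-1.7, -10.7, 4.3]
opening: 0.301
grasp_force: 37.2
```

Run:
```python
from h import *
print(arc(.55,-2)); to([arc(a,-2) for a in(.45,.35,.25,.15,.1,0)])
```

```text
[ 515.52097113 -123.65757594  101.72246747]
now 4.05 [ 516.9 -123.9  103.3] [ 3.139e+00 -2.000e-03  1.270e-01] F [ -1.7 -10.7   4.3] op 0.301
[-0.18, -0.01, 0.3] rot [0.03, -0.02, -0.0]
[-0.3, -0.01, 0.58] rot [0.03, -0.02, -0.0]
[-0.39, -0.01, 0.86] rot [0.03, -0.02, -0.0]
[-0.45, -0.01, 1.16] rot [0.03, -0.02, -0.0]
[-0.46, -0.01, 1.31] rot [0.03, -0.02, -0.0]
[-0.48, -0.01, 1.61] rot [0.03, -0.02, -0.0]
```

Call:
play_rows(dp=[[-0.14,0.01,0.26],[-0.26,0.02,0.54],[-0.35,0.03,0.83],[-0.4,0.04,1.06],[-0.43,0.04,1.27]], rot=[[0,0,0],[0,0,0],[0,0,0],[0,0,0],[0,0,0]])

```text
clock: 4.47
eef_pos: [499.4, -126.3, 51.2]
tcp_rot: [3.141, 0.001, 0.126]
contact_force: [-2.9, -4.3, 2.1]
opening: 0.298
grasp_force: 38.4
```

Run:
```python
from h import *
to([arc(a,-2) for a in(.05,0,-.03)])
```

```text
now 4.4667 [ 499.4 -126.3   51.2] [3.141e+00 1.000e-03 1.260e-01] F [-2.9 -4.3  2.1] op 0.298
[-0.03, -0.02, 0.15] rot [0.0, 0.01, -0.01]
[-0.03, -0.02, 0.3] rot [0.0, 0.01, -0.01]
[-0.03, -0.02, 0.39] rot [0.0, 0.01, -0.01]
```

Call:
play_rows(dp=[[-0.02,0,0.1],[-0.02,0,0.2],[-0.02,0,0.3],[-0.02,0,0.34],[-0.02,0,0.34]], rot=[[0,0,0],[0,0,0],[0,0,0],[0,0,0],[0,0,0]])

```text
clock: 4.88
eef_pos: [498.8, -126.4, 37.5]
tcp_rot: [3.141, 0.001, 0.126]
contact_force: [-2.6, -5.2, 0.1]
opening: 0.301
grasp_force: 38.3
```

Run:
```python
from h import *
to([arc(a,-2) for a in(0,)])
snap("scene","s2.png",(170,145,330,280),4.4)
```

```text
now 4.8833 [ 498.8 -126.4   37.5] [3.141e+00 1.000e-03 1.260e-01] F [-2.6 -5.2  0.1] op 0.301
[-0.02, -0.01, -0.04] rot [0.0, 0.01, -0.01]
```

View pics/s2.png

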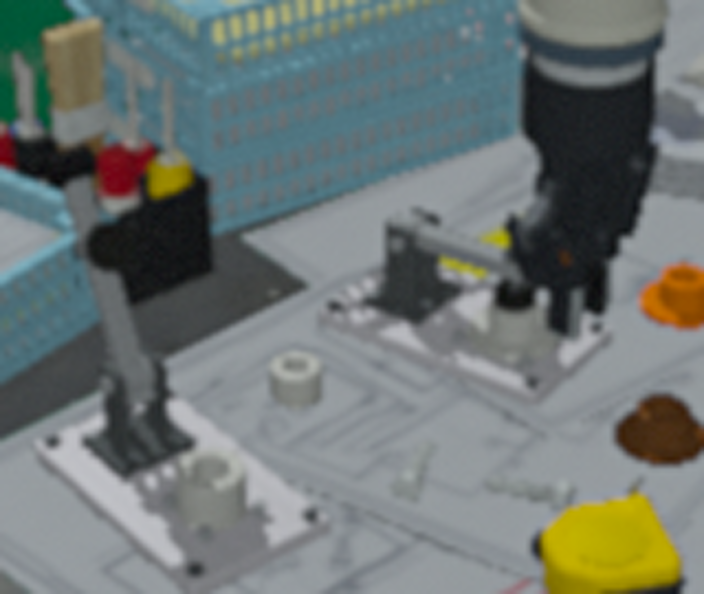

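The arm lies level with its pad at the boss, around (515,300), but I don't feel any contact force yet. I'll press down gently until it shows.

Call:
play_rows(dp=[[0,0,0.03],[0,0,0.05],[0,0,0.08],[0,0,0.08]], rot=[[0,0,0],[0,0,0],[0,0,0],[0,0,0]])

```text
clock: 5.27
eef_pos: [498.9, -126.4, 34.7]
tcp_rot: [3.141, 0.001, 0.126]
contact_force: [-4.3, -6.1, 2.0]
opening: 0.297
grasp_force: 38.5
```

Call:
play_rows(dp=[[0,0,0.03],[0,0,0.05],[0,0,0.08],[0,0,0.08]], rot=[[0,0,0],[0,0,0],[0,0,0],[0,0,0]])

```text
clock: 5.6
eef_pos: [499.1, -126.4, 34.0]
tcp_rot: [3.141, 0.001, 0.126]
contact_force: [-14.2, -3.2, 39.5]
opening: 0.298
grasp_force: 43.3
```

Firm contact, 39 N. I'll ease off a little and hold.

Call:
play_rows(dp=[[0,0,-0.04],[0,0,-0.04],[0,0,-0.04],[0,0,-0.04],[0,0,-0.04]], rot=[[0,0,0],[0,0,0],[0,0,0],[0,0,0],[0,0,0]])

```text
clock: 6.02
eef_pos: [499.1, -126.4, 34.2]
tcp_rot: [3.141, 0.001, 0.126]
contact_force: [-7.7, -4.8, 17.1]
opening: 0.301
grasp_force: 40.7
```

Call:
play_rows(dp=[[0,0,0],[0,0,0],[0,0,0],[0,0,0],[0,0,0]], rot=[[0,0,0],[0,0,0],[0,0,0],[0,0,0],[0,0,0]])

```text
clock: 6.43
eef_pos: [499.1, -126.4, 34.3]
tcp_rot: [3.141, 0.001, 0.126]
contact_force: [-8.0, -4.4, 17.9]
opening: 0.302
grasp_force: 40.7
```

Call:
play_rows(dp=[[0,0,0],[0,0,0],[0,0,0],[0,0,0],[0,0,0]], rot=[[0,0,0],[0,0,0],[0,0,0],[0,0,0],[0,0,0]])

```text
clock: 6.85
eef_pos: [499.2, -126.4, 34.3]
tcp_rot: [3.141, 0.001, 0.126]
contact_force: [-6.6, -4.8, 17.2]
opening: 0.297
grasp_force: 40.7
```

Run:
```python
from h import *
P=telemetry.sense()["eef_pos"]
for A in((-.02,.06,.14,.22,.32,.42),(.42,.52,.62,.72,.82,.92),(.92,1.02,1.12,1.22,1.32,1.42),(1.42,1.52,1.62,1.72,1.82,1.92)):
  print([[float(round(3*(np.cos(A[0])-np.cos(a)),2)),0,float(round(3*(np.sin(A[0])-np.sin(a)),2))] for a in A[1:]])
to([arc(0,-2)])
```

```text
[[0.0, 0, -0.24], [0.03, 0, -0.48], [0.07, 0, -0.71], [0.15, 0, -1.0], [0.26, 0, -1.28]]
[[0.14, 0, -0.27], [0.3, 0, -0.52], [0.48, 0, -0.75], [0.69, 0, -0.97], [0.92, 0, -1.16]]
[[0.25, 0, -0.17], [0.51, 0, -0.31], [0.79, 0, -0.43], [1.07, 0, -0.52], [1.37, 0, -0.58]]
[[0.3, 0, -0.03], [0.6, 0, -0.03], [0.9, 0, -0.0], [1.19, 0, 0.06], [1.48, 0, 0.15]]
now 6.85 [ 499.2 -126.4   34.3] [3.141e+00 1.000e-03 1.260e-01] F [-6.6 -4.8 17.2] op 0.297
[-0.03, -0.02, -0.12] rot [0.0, 0.01, -0.01]
```

Call:
play_rows(dp=[[0,0,-0.24],[0.02,0,-0.48],[0.06,-0.01,-0.71],[0.14,-0.02,-1.0],[0.25,-0.03,-1.28]], rot=[[0,0,0],[0,0,0],[0,0,0],[0,0,0],[0,0,0]])

```text
clock: 7.27
eef_pos: [508.8, -124.9, 84.4]
tcp_rot: [3.14, 0.001, 0.127]
contact_force: [-0.3, -14.0, -7.1]
opening: 0.294
grasp_force: 36.1
```

Call:
play_rows(dp=[[0.14,0,-0.27],[0.3,0,-0.52],[0.48,0,-0.75],[0.69,0,-0.97],[0.92,0,-1.16]], rot=[[0,0,0],[0,0,0],[0,0,0],[0,0,0],[0,0,0]])

```text
clock: 7.68
eef_pos: [544.6, -120.1, 130.8]
tcp_rot: [3.14, 0.003, 0.127]
contact_force: [-3.7, -9.7, -4.3]
opening: 0.298
grasp_force: 35.2
```

Run:
```python
from h import *
print(arc(.92,-2))
to([arc(a,-1) for a in (1.02,1.12,1.22,1.32,1.42)])
```

```text
[ 544.88707002 -119.90790016  134.4721944 ]
now 7.6833 [ 544.6 -120.1  130.8] [3.14e+00 3.00e-03 1.27e-01] F [-3.7 -9.7 -4.3] op 0.298
[0.25, -0.0, -0.29] rot [0.01, 0.03, -0.0]
[0.52, -0.0, -0.43] rot [0.01, 0.03, -0.0]
[0.79, -0.0, -0.55] rot [0.01, 0.03, -0.0]
[1.08, -0.0, -0.64] rot [0.01, 0.03, -0.0]
[1.37, -0.0, -0.7] rot [0.01, 0.03, -0.0]
```

Call:
play_rows(dp=[[0.25,0.01,-0.19],[0.51,0.02,-0.34],[0.79,0.02,-0.46],[1.07,0.02,-0.55],[1.37,0.02,-0.6]], rot=[[0,0,0],[0,0,0],[0,0,0],[0,0,0],[0,0,0]])

```text
clock: 8.1
eef_pos: [599.4, -112.8, 154.9]
tcp_rot: [-3.141, 0.003, 0.126]
contact_force: [-4.6, -0.9, 2.6]
opening: 0.298
grasp_force: 35.5
```

Call:
play_rows(dp=[[0.3,0,-0.03],[0.6,0,-0.03],[0.9,0,0],[1.19,0,0.06],[1.48,0,0.15]], rot=[[0,0,0],[0,0,0],[0,0,0],[0,0,0],[0,0,0]])

```text
clock: 8.52
eef_pos: [659.4, -104.7, 148.7]
tcp_rot: [-3.141, 0.001, 0.126]
contact_force: [-2.0, 1.7, 0.8]
opening: 0.295
grasp_force: 36.8
```

Run:
```python
from h import *
to([arc(a,-5) for a in (1.92,2.0)])
```

```text
now 8.5167 [ 659.4 -104.7  148.7] [-3.141e+00  1.000e-03  1.260e-01] F [-2.   1.7  0.8] op 0.295
[-0.04, 0.01, -0.0] rot [-0.01, 0.01, -0.01]
[0.18, 0.01, 0.09] rot [-0.01, 0.01, -0.01]
```

Call:
play_rows(dp=[[0.1,0,0.05],[0.18,0,0.08],[0.24,0,0.11],[0.24,0,0.11],[0.24,0,0.11]], rot=[[0,0,0],[0,0,0],[0,0,0],[0,0,0],[0,0,0]])

```text
clock: 8.93
eef_pos: [669.0, -103.4, 144.4]
tcp_rot: [-3.141, -0.001, 0.126]
contact_force: [0.2, 5.3, 4.0]
opening: 0.301
grasp_force: 37.7
```

Call:
play_rows(dp=[[0,0,0],[0,0,0],[0,0,0],[0,0,0],[0,0,0]], rot=[[0,0,0],[0,0,0],[0,0,0],[0,0,0],[0,0,0]], fingers=0.65)

```text
clock: 9.35
eef_pos: [668.4, -104.5, 144.3]
tcp_rot: [3.141, 0.0, 0.126]
contact_force: [-0.8, -0.5, -0.3]
opening: 0.651
grasp_force: 0.0
```

Call:
play_rows(dp=[[0,0,-0.3],[0,0,-0.8],[0,0,-1.5],[0,0,-2.3],[0,0,-3]], rot=[[0,0,0],[0,0,0],[0,0,0],[0,0,0],[0,0,0]])

```text
clock: 9.77
eef_pos: [668.6, -104.4, 267.2]
tcp_rot: [3.141, -0.001, 0.126]
contact_force: [1.6, -0.2, 0.5]
opening: 0.648
grasp_force: 0.0
```

Call:
play_rows(dp=[[-0.5,1,0],[-1,2,0],[-1.5,3,0],[-2,4,0],[-2,4,0]], rot=[[0,0,0],[0,0,0],[0,0,0],[0,0,0],[0,0,0]])

```text
clock: 10.18
eef_pos: [607.2, -278.1, 265.8]
tcp_rot: [3.139, 0.0, 0.123]
contact_force: [0.1, -0.1, -1.1]
opening: 0.647
grasp_force: 0.0
```

Run:
```python
from h import *
f=optics.grab_frame("top");g=optics.grab_frame("scene")
a=[cv2.resize(i,(398,390),interpolation=cv2.INTER_CUBIC) for i in(f["color"][95:220,240:367,::-1],g["color"][145:280,170:308,::-1])]
cv2.imwrite("pics/end.png",np.hstack(a)); print(telemetry.sense()["contact_force"])
```

```text
[ 0.27492496  1.05688378 -0.06679677]
```

View pics/end.png

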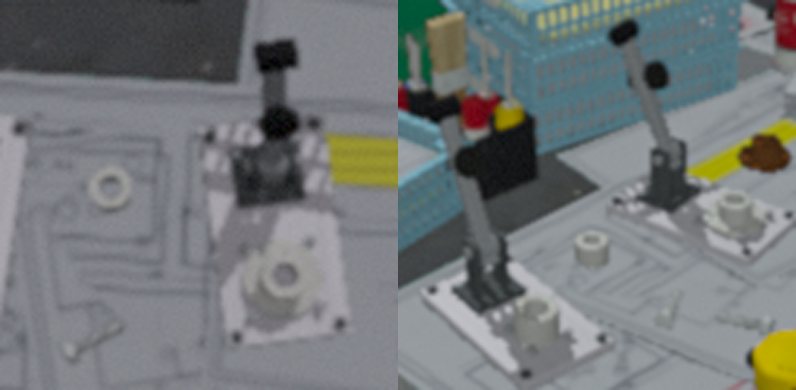

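The flanged clamp is fully open: the grip is back at its original pixel, top (328,112). The bushing is still seated at (331,183), and the other clamp is open and untouched.

```bash
python3 -c "
from h import *
print(r.sign_off())"
```

```text
the job is handed in; nothing more can be done
None
```

I swung the clamp down onto the flanged bushing, held it there for just over a second, then swung it fully open and let go. In the last pictures the bushing is still seated and the other clamp still open; the job took about 10 s and is handed in.

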